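# Roll the walnut dowel onto the set-out line

### The arm

A 6-joint arm with a two-finger parallel gripper is mounted at the origin on the work surface. World frame = base frame: x ahead of the robot, y to its left, z up, the work surface at z = 0. Lengths are in m, angles in rad, forces in N, time in s.
With the tool pointing down it reaches from about 0.275 to 1 m from the base axis. Payload 8.4 kg.
Tool frame: the origin (TCP) lies on the centre line of the jaws, within the pads' length; the fingertips stand 17 mm ahead of it and the grasp point (between the pads) lies 2 mm behind it (bot.tcp_to_tips is the y of the fingertips in the tool frame, in m); y points along the fingers, z is the direction in which the jaws open and shut, and the axes are right-handed (so a half turn about y gives the same grasp; the last joint's range is limited). The gripper opens to 85 mm and grips with 20 to 120 N. Pads are 22 mm wide; open, the fingers measure 114 mm over their backs; the gripper's body (76 mm by 85 mm) begins 54 mm behind the grasp point. The pads swing forward as they close: fully open they stand 13 mm farther back than shut.
Start: joints at [1.106, 0.353, 1.633, -0, 1.155, -0.002], TCP at [0.279, 0.559, 0.248] pointing down, gripper open.
Joint ranges: [-2.63, 2.63], [-0.92, 2.1], [0.06, 2.66], [-1.3, 4.44], [0, 2.69], [-3.02, 3.02]. Speed limits (rad/s): [2.22, 2.22, 2.79, 3.14, 3.14, 3.14].

### API

Orientations are given as a unit quaternion [x, y, z, w].
In Python, from workcell import bot, hand, kinematics, get_obs, vision, hand_in gives the robot as it stands. The module is installed in compiled form; this text tells all that it offers. Calls block until the motion is done:
- bot.reach(position, orientation): joint-space move of the TCP to a pose.
- bot.servo_line(position, ori=None, velocity=0.15): straight line of the TCP; ori=None keeps the orientation; velocity is the mean speed in m/s.
- bot.goto_joints(angles): joint-space move.
- hand.move_gripper(opening, strength=None): finger opening in m; strength is the grip in N (None keeps the last); returns when the fingers have stopped.
- bot.dwell(seconds).
- kinematics.solve_ik(position, orientation): joint angles nearest the present ones, or None.
- get_obs(): the state.
- vision.read_camera(name): name is "side" or "top" or "wrist"; returns a dict with "frame" (420x560x3 uint8, red, green, blue), "intrinsics" (3x3 intrinsics, pixels), "view" (4x4, takes a point from world to camera coordinates). Camera axes: x right, y down, z forward; pixel columns grow to the right and rows downward; lengths in m; the calibration is good to about 2 mm. The wrist camera is an equidistant fisheye: a pixel r from the principal point sees the ray r / f radians off the axis. A picture is of the moment at which its call begins. There is no depth.
A pose or a line that the arm cannot do raises bot.IKError and nothing moves.
- hand_in(): hands the job in, once; it reports no verdict.
The state is a dict: "time_s": time; "joint_pos": joint angles; "joint_vel": joint speeds; "joint_efforts": joint torques, N m; "position": TCP position; "orientation": TCP orientation; "wrist_force": force on the tool from outside, world axes, zero at the start; "ft_torque": the same for the moment, N m; "gripper_width": finger opening in m.
Only numpy, scipy, OpenCV 4.12 (cv2) and the standard library are available. Lean on these libraries where they do the work, as an engineer would, in place of code of your own. Each camera call takes 0.05 s, during which the arm holds its last target.

### The job

Roll the dark walnut dowel across the board until it lies centred along the red line, so that it is ready to be marked out, then let go of it and leave it at rest there. Do it only by pushing its top sideways with your fingertips: it must roll, not slide, and must not be pinched, lifted or pushed from low down on its side. Leave everything else where it is.

Things in the scene. Friction and masses are not known exactly. Their poses are not given: they have to be found in the camera images.
- dowel: dark walnut dowel lying on the board, free to roll: 36 mm diameter, 120 mm long, 60 to 120 g, thin cream stripe along it. Origin mid-length on its axis, 36 mm above the bench (top at 54). x runs along its length; y, z turn as it rolls, z up at first. Starts 60 to 125 mm to either side of the line, parallel within 5 degrees. Rolls half as far as a fingertip pressed lightly on top travels; stops when released.
- line: red line, 240 mm long and 5 mm wide, drawn on the board (no thickness to speak of). Origin at its middle on the board's top face, 18 mm above the bench; its x axis runs along the line, y across it, z up.
- board: flat plywood set-out board fixed to the bench: 300 mm along its x, 420 mm along its y, 18 mm thick; origin under its centre at bench height. Bare and level except for the things named here; short black ruler ticks run along its near (-x) edge.
- offcut: pale wood dowel offcut standing upright on a far corner of the board, 30 mm diameter, 50 mm tall. Leave it where it is. Origin at its underside.
- sanding_block: cork sanding block, 70 x 40 x 28 mm tall, on the other far corner of the board. Leave it where it is. Origin at its underside.
- try_square: small try square lying on a near corner of the board, wooden stock 85 x 18 x 14 mm with a thin steel blade. Leave it where it is. Origin at its underside.
- mallet: wooden carving mallet lying on the bench beyond the board's +y side, head 72 mm across, 100 mm long. Leave it where it is. Origin at bench height, z up.
- brush: bench brush lying beyond the board's +y side. Leave it where it is. Origin at bench height, z up.
- glue: white glue bottle with an orange cap standing beyond the board's far +y corner, 56 mm diameter, 150 mm tall. Leave it where it is. Origin at its underside.
- screwdriver: screwdriver lying on the bench beyond the board's -y side. Leave it where it is. Origin at bench height, z up.
- blank: square pale wood blank lying beyond the board's -y side, 260 x 50 x 45 mm. Leave it where it is. Origin at its underside.
There are look-alikes about, which are no part of the job. What is meant by the dowel is not green, and is the smaller of those in its own colour.

How it is judged:
By the outcome, as a careful person would: the job done as asked, in the order asked, and still so for the second after the job is handed in, with the robot touching nothing.
It also fails if it takes over 58 s, if anything falls off the work surface, if the arm or the gripper's body presses on something with over 40 N, if the wrist force passes 120 N, or if a joint passes its speed limit or range.

## Working session

There is one attempt and no reset: what is moved stays moved. The work goes in short steps, each a Python script; the robot and the scene stay as the last script left them, time stands still between calls to the robot, and variables do not carry over. Pictures are saved under pics/ and viewed, and the job is handed in when it is done.

```bash
mkdir -p pics; python3 - <<'E'
from workcell import bot,hand,kinematics,get_obs,vision
import cv2,json,numpy as np
o=get_obs();print(o['time_s'],o['position'],o['orientation'],bot.tcp_to_tips,o['wrist_force'])
for n in("top","side"):
    d=vision.read_camera(n);cv2.imwrite(f"pics/{n}0.png",d['frame'][:,:,::-1])
    np.savez(f"pics/{n}0.npz",**d);print(n,d['intrinsics'],d['view'])
E
```

```text
0.0 [0.27881292 0.5588195  0.24753554] [ 0.68876921 -0.1622843   0.16205099 -0.68775014] 0.017 [ 0.6112559   0.41200092 -0.00534825]
top [[419.78334996   0.         281.29979865]
 [  0.         419.78334996 206.13051169]
 [  0.           0.           1.        ]] [[-0.01081373 -0.99992286 -0.00610965 -0.01574808]
 [-0.99063482  0.01154456 -0.13604914  0.46308726]
 [ 0.13610918  0.00458123 -0.99068325  1.07845455]
 [ 0.          0.          0.          1.        ]]
side [[419.99080289   0.         278.61647351]
 [  0.         419.99080289 204.03341581]
 [  0.           0.           1.        ]] [[ 0.93425892 -0.35641739 -0.01126524 -0.46009839]
 [-0.27901312 -0.71096036 -0.64551301  0.15233626]
 [ 0.22206292  0.60621944 -0.76366619  1.14102902]
 [ 0.          0.          0.          1.        ]]
```

View pics/top0.png

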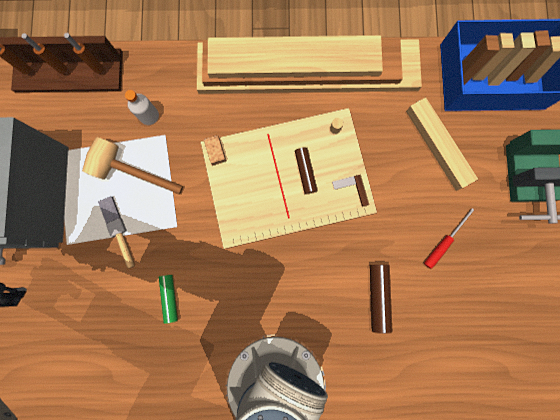

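View pics/side0.png

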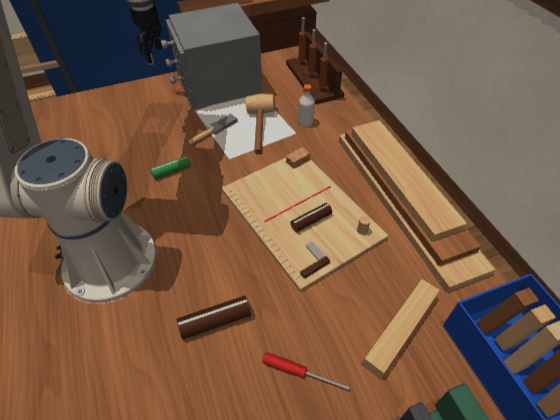

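```bash
python3 - <<'E'
import cv2
a=cv2.imread("pics/top0.png")[120:240,240:390];cv2.imwrite("pics/tc.png",cv2.resize(a,None,fx=5,fy=5,interpolation=cv2.INTER_CUBIC))
a=cv2.imread("pics/side0.png")[170:290,250:400];cv2.imwrite("pics/sc.png",cv2.resize(a,None,fx=5,fy=5,interpolation=cv2.INTER_CUBIC))
E
```

```text
(no output)
```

View pics/tc.png

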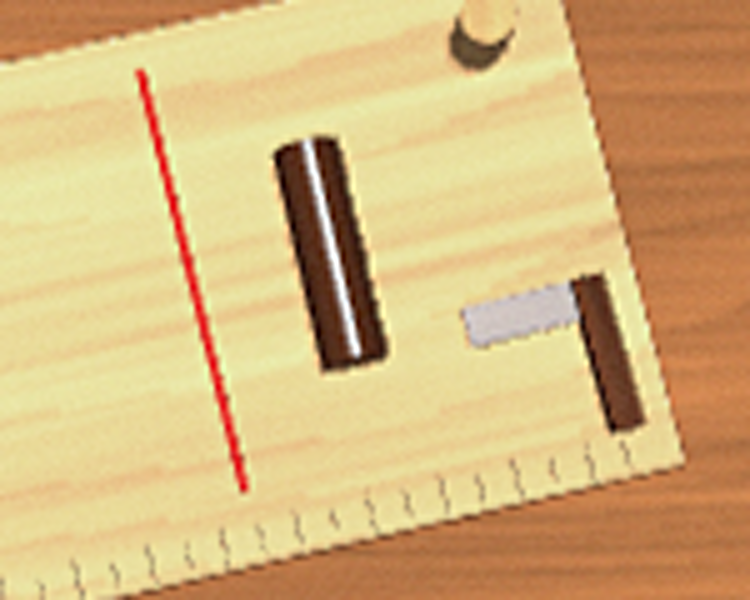

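View pics/sc.png

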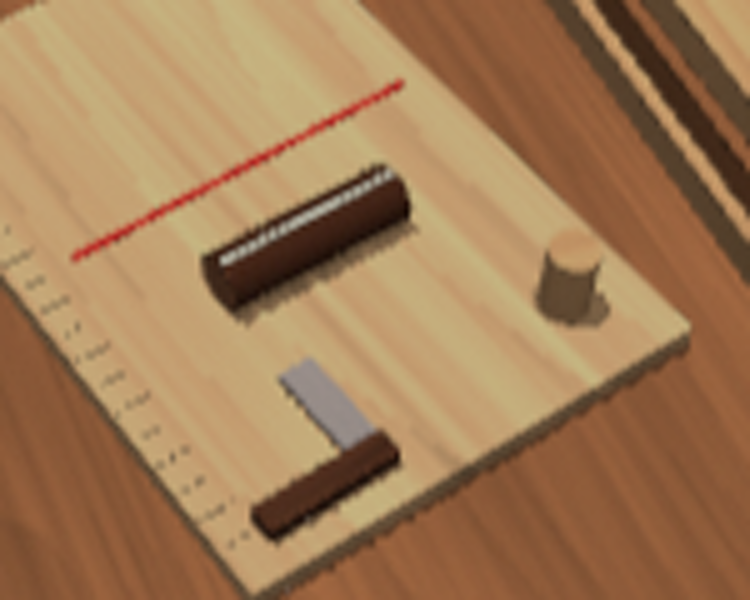

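```bash
cat > h.py <<'E'
import numpy as np,cv2
from scipy.optimize import minimize
def pix2w(d,uv,z):
    K=d['intrinsics'];V=d['view'];R=V[:3,:3];t=V[:3,3]
    uv=np.atleast_2d(np.float64(uv));r=np.c_[uv,np.ones(len(uv))]@np.linalg.inv(K).T@R
    c=-R.T@t;return c+r*((z-c[2])/r[:,2])[:,None]
def proj(d,P):
    q=P@d['view'][:3,:3].T+d['view'][:3,3];q=q@d['intrinsics'].T;return q[:,:2]/q[:,2:]
def line(d,box):
    f=d['frame'].astype(int);r,g,b=f[...,0],f[...,1],f[...,2]
    m=((r-np.maximum(g,b))>70);mm=np.zeros_like(m);x0,y0,x1,y1=box;mm[y0:y1,x0:x1]=m[y0:y1,x0:x1]
    v,u=np.nonzero(mm);w=np.clip((r-np.maximum(g,b))[v,u],0,None)
    P=pix2w(d,np.c_[u,v],.018)[:,:2];c=P.mean(0);D=np.linalg.svd(P-c)[2][0];D*=np.sign(D[0])
    s=(P-c)@D;c=c+D*(s.max()+s.min())/2;return c,D,s.max()-s.min()
def fitdowel(d,x0,box):
    X0,Y0,X1,Y1=box;f=d['frame'][Y0:Y1,X0:X1].astype(int)
    m=(f.sum(2)<230).astype(np.uint8)
    m=cv2.morphologyEx(m,cv2.MORPH_CLOSE,np.ones((5,5)))
    n,l,s,_=cv2.connectedComponentsWithStats(m);k=1+np.argmax(s[1:,4]);m=(l==k)
    t=np.linspace(0,2*np.pi,48);S=8
    def ren(p):
        x,y,a=p;ax=np.array([np.cos(a),np.sin(a),0]);n=np.array([-np.sin(a),np.cos(a),0])
        P=[np.array([x,y,.036])+e*.06*ax+.018*(np.cos(q)*n+np.sin(q)*np.array([0,0,1])) for e in(-1,1) for q in t]
        uv=proj(d,np.array(P));h=cv2.convexHull(((uv-[X0,Y0]+.5)*S-.5).astype(np.float32).round().astype(np.int32))
        im=np.zeros(((Y1-Y0)*S,(X1-X0)*S),np.uint8);cv2.fillConvexPoly(im,h,255)
        return cv2.resize(im,(X1-X0,Y1-Y0),interpolation=cv2.INTER_AREA)/255.
    sm=np.array([1,1,3.])/100
    r=minimize(lambda q:np.abs(ren(np.array(x0)+q*sm)-m).sum(),np.zeros(3),method='Nelder-Mead',options=dict(initial_simplex=[[0,0,0],[1,0,0],[0,1,0],[0,0,1.]],xatol=.005,fatol=.01))
    return np.array(x0)+r.x*sm,r.fun,m.sum()
def rel(p,c,D):
    n=np.array([-D[1],D[0]]);e=p[:2]-c
    return e@D*1e3,e@n*1e3,np.degrees(p[2]-np.arctan2(D[1],D[0]))
E
python3 - <<'E'
from h import *
for n,lb,db,g in(("top",(255,125,300,225),(290,140,325,200),(305,170)),("side",(255,180,340,230),(285,195,340,240),(311,216))):
    d=dict(np.load(f"pics/{n}0.npz"))
    c,D,L=line(d,lb);print(n,c,D,L,np.degrees(np.arctan2(D[1],D[0])))
    w=pix2w(d,g,.036)[0]
    r=fitdowel(d,(w[0],w[1],np.arctan2(D[1],D[0])),db);print(r,rel(r[0],c,D))
d=dict(np.load("pics/top0.npz"))
b=pix2w(d,[[305,170]],.036);print(b)
# obstacles
print(pix2w(d,[[359.5,175],[368,205],[333,182]],.03),pix2w(d,[337,126],.068))
E
```

```text
top [ 0.56513183 -0.00841187] [0.97073176 0.2401663 ] 0.27171790129783774 13.896355870654249
(array([ 0.55774158, -0.08654753,  0.20547703]), np.float64(57.86274509803921), np.int64(578)) (np.float64(-25.939500327735495), np.float64(-74.07387296020788), np.float64(-2.1233891116701056))
side [ 0.54955666 -0.01347037] [0.97400265 0.22653661] 0.23958056586605625 13.09325278021103
(array([ 0.55702066, -0.09000664,  0.21725497]), np.float64(37.56862745098039), np.int64(543)) (np.float64(-10.068314165515206), np.float64(-76.23740212878279), np.float64(-0.6454598933260113))
[[ 0.55870255 -0.08516158  0.036     ]]
[[ 0.54463318 -0.23081666  0.03      ]
 [ 0.46344693 -0.25035443  0.03      ]
 [ 0.52645602 -0.15953295  0.03      ]] [[ 0.66835647 -0.16953077  0.068     ]]
```

```bash
sed -i 's/>70)/>90)/' h.py; python3 - <<'E'
from h import *
for n,lb,db,g in(("top",(262,131,294,222),(290,140,325,200),(305,170)),("side",(260,180,340,230),(285,195,340,240),(311,216))):
    d=dict(np.load(f"pics/{n}0.npz"))
    c,D,L=line(d,lb);print(n,c,D,L,np.degrees(np.arctan2(D[1],D[0])))
    w=pix2w(d,g,.036)[0]
    for g0 in (0,.05):
        r=fitdowel(d,(w[0],w[1],np.arctan2(D[1],D[0])+g0),db);print(r,rel(r[0],c,D))
    P=np.array([[r[0][0]+e*.06*np.cos(r[0][2])-s*.018*np.sin(r[0][2]),r[0][1]+e*.06*np.sin(r[0][2])+s*.018*np.cos(r[0][2]),.036] for e,s in((-1,-1),(-1,1),(1,1),(1,-1))])
    im=cv2.resize(np.ascontiguousarray(d['frame'][:,:,::-1]),None,fx=6,fy=6,interpolation=cv2.INTER_NEAREST)
    cv2.polylines(im,[np.int32((proj(d,P)+.5)*6)],True,(0,255,0),1)
    e=np.array([[*(c+k*.12*D),.018] for k in(-1,1)]);cv2.polylines(im,[np.int32((proj(d,e)+.5)*6)],False,(255,0,0),1)
    cx,cy=(290*6,172*6) if n=="top" else (305*6,210*6)
    cv2.imwrite(f"pics/ov{n}.png",im[cy-290:cy+290,cx-320:cx+320])
    if n=="top": print(pix2w(d,[[278.5,176.2],[268.4,134],[288.8,218.4]],.018))
E
```

```text
top [ 0.55007107 -0.01254548] [0.97360094 0.22825688] 0.23662186244359334 13.194468683302444
(array([ 0.55741114, -0.08621289,  0.20539272]), np.float64(57.12156862745098), np.int64(578)) (np.float64(-9.6687846964803), np.float64(-73.39807753344172), np.float64(-1.4263328802396718))
(array([ 0.55739896, -0.08652104,  0.20485403]), np.float64(57.53333333333333), np.int64(578)) (np.float64(-9.750983193660488), np.float64(-73.69531809871717), np.float64(-1.4571972169145173))
[[ 0.54651395 -0.01419936  0.018     ]
 [ 0.66480914  0.01232875  0.018     ]
 [ 0.43150043 -0.0405233   0.018     ]]
side [ 0.54944609 -0.01334084] [0.97373479 0.22768523] 0.2347166515578338 13.160829744541045
(array([ 0.55697907, -0.09003136,  0.21611357]), np.float64(37.68627450980392), np.int64(543)) (np.float64(-10.126175391619109), np.float64(-76.39137267598758), np.float64(-0.7784342135645205))
(array([ 0.55676419, -0.09000799,  0.21652676]), np.float64(37.89411764705882), np.int64(543)) (np.float64(-10.330083373232675), np.float64(-76.31969392398494), np.float64(-0.7547601821473383))
```

View pics/ovtop.png

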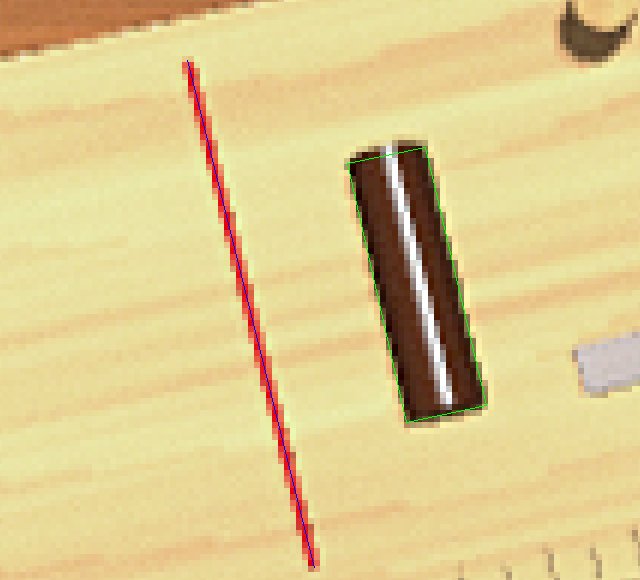

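View pics/ovside.png

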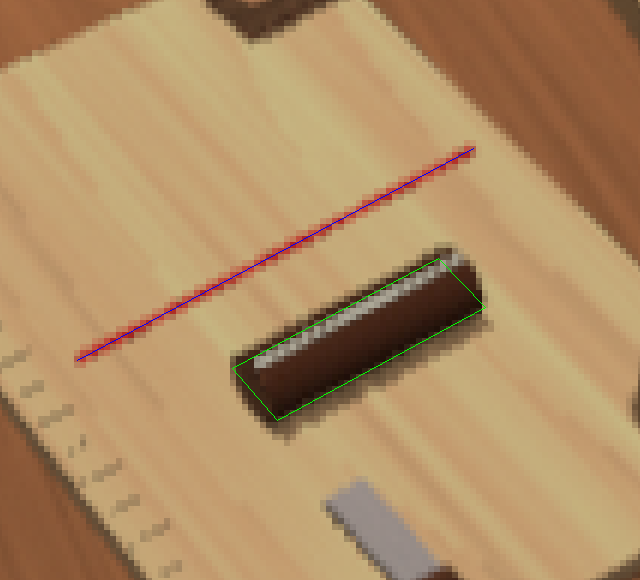

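```bash
cat >> h.py <<'E'
from scipy.spatial.transform import Rotation as Ro
def quat(a):
    y=np.array([0,0,-1.]);z=np.array([np.cos(a),np.sin(a),0]);return Ro.from_matrix(np.c_[np.cross(y,z),y,z]).as_quat()
E
python3 - <<'E'
from h import *
from workcell import bot,hand,kinematics,get_obs,vision
hand.move_gripper(.05);o=get_obs();print(o['time_s'],bot.tcp_to_tips,o['gripper_width'],o['position'])
a=.206
for b in (a,a+np.pi):
    print(kinematics.solve_ik([.5575,-.0945,.10],quat(b)))
b=a if False else min((a,a+np.pi),key=lambda b:abs(kinematics.solve_ik([.5575,-.0945,.10],quat(b))[5]))
print(b)
bot.reach([.5575,-.0945,.10],quat(b));o=get_obs();print(o['time_s'],o['position'],o['wrist_force'],o['joint_pos'])
d=vision.read_camera("side");cv2.imwrite("pics/side1.png",cv2.resize(d['frame'][130:290,220:400,::-1],None,fx=4,fy=4,interpolation=cv2.INTER_CUBIC))
E
```

```text
0.5417 0.017 0.05025984023717065 [0.27903734 0.55925136 0.24827027]
[-1.70563446e-01  4.45860688e-01  1.87843767e+00 -4.44089210e-16
  8.17294294e-01 -3.76563446e-01]
[-1.70563446e-01  4.45860688e-01  1.87843767e+00 -4.44089210e-16
  8.17294294e-01  2.76502921e+00]
0.206
3.1083 [ 0.55781129 -0.09380442  0.10017911] [-0.07650838 -0.91173626  0.60866998] [-1.69305768e-01  4.45685250e-01  1.87818848e+00  1.13378376e-04
  8.17352613e-01 -3.76492559e-01]
```

View pics/side1.png

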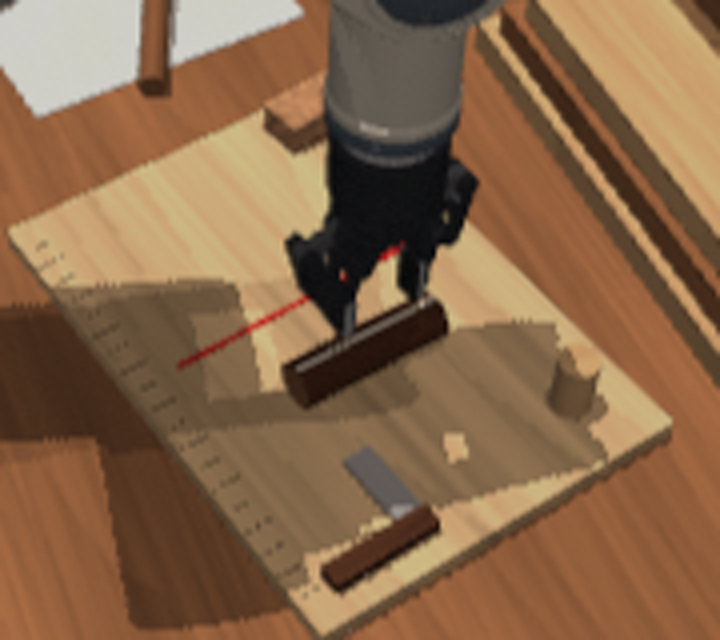

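```bash
cat >> h.py <<'E'
def touch(bot,get_obs,x,y,a,z,zmin,thr=2.0,step=.0005,v=.02):
    bot.servo_line([x,y,z],quat(a),.1);bot.dwell(.15)
    f0=np.mean([get_obs()['wrist_force'] for _ in range(1)],0)
    while z>zmin:
        z-=step;bot.servo_line([x,y,z],quat(a),v);f=get_obs()['wrist_force']-f0
        if f[2]>thr: break
    return z,f,f0
E
python3 - <<'E'
from h import *
from workcell import bot,get_obs
bot.servo_line([.5575,-.0945,.082],None,.08)
z=.076;log=[]
bot.servo_line([.5575,-.0945,z],quat(.206),.05);bot.dwell(.2);f0=get_obs()['wrist_force'];print(f0)
while z>.058:
    z-=.0007;bot.servo_line([.5575,-.0945,z],quat(.206),.02);o=get_obs();f=o['wrist_force']-f0
    log.append((round(z,4),round(o['position'][2],4),*f.round(1)))
    if f[2]>3: break
print(*log[-8:],sep='\n');print(len(log),o['time_s'],o['position'])
E
```

```text
[-0.61048078  0.32806205 -0.47744021]
(0.0725, np.float64(0.0725), np.float64(-0.4), np.float64(-0.6), np.float64(-0.5))
(0.0718, np.float64(0.0718), np.float64(0.9), np.float64(-0.6), np.float64(0.7))
(0.0711, np.float64(0.071), np.float64(1.1), np.float64(-0.0), np.float64(0.2))
(0.0704, np.float64(0.0703), np.float64(1.7), np.float64(-0.0), np.float64(0.1))
(0.0697, np.float64(0.0696), np.float64(0.7), np.float64(-0.6), np.float64(0.2))
(0.069, np.float64(0.0689), np.float64(0.4), np.float64(0.1), np.float64(0.1))
(0.0683, np.float64(0.0682), np.float64(0.1), np.float64(0.0), np.float64(0.8))
(0.0676, np.float64(0.0679), np.float64(-0.1), np.float64(-0.3), np.float64(5.1))
12 7.0 [ 0.55761381 -0.09458488  0.0678824 ]
```

```bash
python3 - <<'E'
from h import *
from workcell import bot,get_obs,vision
a=.206;n=np.array([-np.sin(a),np.cos(a)]);p=np.array([.5575,-.0945])
for k in(1,2):
    q=p+n*.016*k;bot.servo_line([*q,.0675],quat(a),.04);o=get_obs();print(o['position'],o['wrist_force'])
bot.servo_line([*q,.085],None,.1)
d=vision.read_camera("side");cv2.imwrite("pics/side2.png",cv2.resize(d['frame'][130:290,220:400,::-1],None,fx=4,fy=4,interpolation=cv2.INTER_CUBIC))
np.savez("pics/side2.npz",**d)
d=vision.read_camera("top");cv2.imwrite("pics/top2.png",cv2.resize(d['frame'][110:250,200:390,::-1],None,fx=4,fy=4,interpolation=cv2.INTER_CUBIC))
print(get_obs()['time_s'])
E
```

```text
[ 0.5542741  -0.07861533  0.06787047] [-1.6166188  -0.510959    7.32932659]
[ 0.55097271 -0.06290762  0.06780449] [-1.43188953 -0.78808477  6.38646355]
8.525
```

View pics/side2.png

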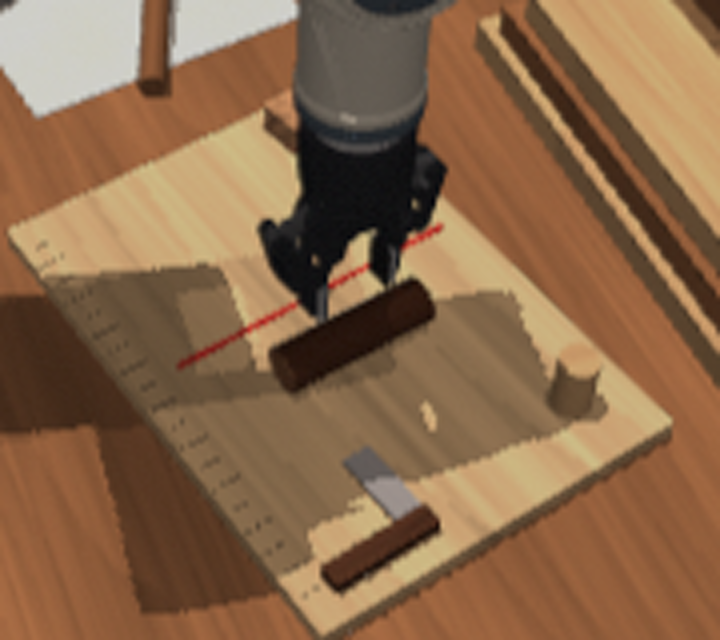

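View pics/top2.png

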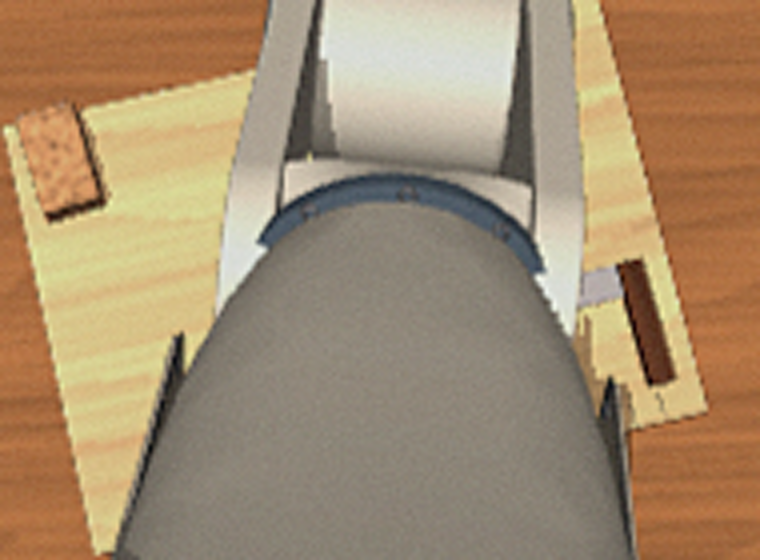

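```bash
python3 - <<'E'
from h import *
from workcell import bot,get_obs,vision
a=.206;p=np.array([.5574,-.0863]);n=lambda a:np.array([-np.sin(a),np.cos(a)])
p=p+n(a)*.016;da=np.radians(.4)
for k in range(3):
    s=p-n(a)*.008
    bot.servo_line([*s,.080],quat(a),.12);bot.servo_line([*s,.0695],None,.06);bot.servo_line([*s,.0675],None,.03)
    fd=get_obs()['wrist_force'][2]
    e=s+n(a+da/2)*.032;bot.servo_line([*e,.0675],quat(a+2*da),.04);f=get_obs()['wrist_force']
    bot.servo_line([*e,.080],None,.12)
    p=p+n(a+da/2)*.016;a+=da;print(fd,f)
    d=vision.read_camera("side");cv2.imwrite(f"pics/side3{k}.png",cv2.resize(d['frame'][140:270,230:380,::-1],None,fx=4,fy=4,interpolation=cv2.INTER_CUBIC))
print(p,a,get_obs()['time_s'])
bot.servo_line([*e,.12],None,.2)
bot.reach([.40,-.33,.2],quat(a))
o=get_obs();print(o['time_s'])
for n_ in("top","side"):
    d=vision.read_camera(n_);np.savez(f"pics/{n_}4.npz",**d);cv2.imwrite(f"pics/{n_}4.png",d['frame'][:,:,::-1])
E
python3 -c "
import cv2,numpy as np
cv2.imwrite('pics/m3.png',cv2.resize(np.hstack([cv2.imread(f'pics/side3{k}.png') for k in (0,2)]),None,fx=.65,fy=.65))"
```

```text
4.35142088089604 [-1.45840165 -0.24817065  4.65920228]
5.750824123998386 [ 0.03962227 -0.43395927  6.27243986]
4.86898367022852 [0.10901589 0.94591341 5.6461125 ]
[ 0.54381774 -0.02375931] 0.22694395102393197 14.8833
16.5667
```

View pics/m3.png

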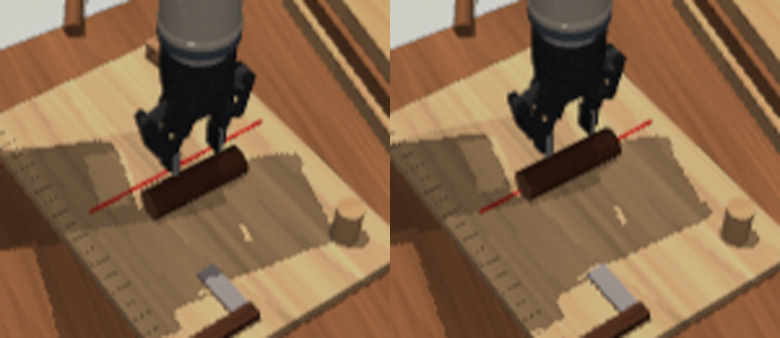

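View pics/top4.png

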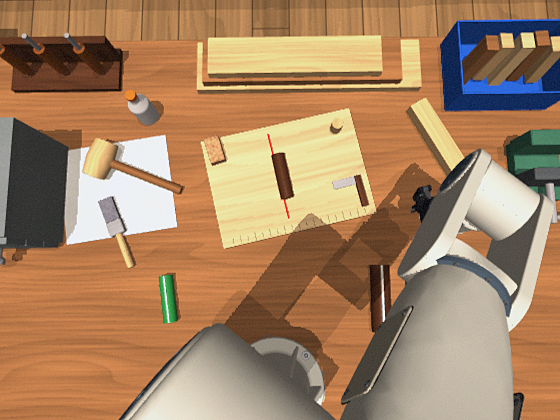

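```bash
cat > ev.py <<'E'
from h import *
import sys
def ev(fn,g,db,out):
    d0=dict(np.load("pics/top0.npz"));c,D,L=line(d0,(262,131,294,222))
    d=dict(np.load(fn));w=pix2w(d,g,.036)[0]
    for g0 in(0,.04):
        r=fitdowel(d,(w[0],w[1],np.arctan2(D[1],D[0])+g0),db);print(r,rel(r[0],c,D))
    p=r[0]
    P=np.array([[p[0]+e*.06*np.cos(p[2])-s*.018*np.sin(p[2]),p[1]+e*.06*np.sin(p[2])+s*.018*np.cos(p[2]),.036] for e,s in((-1,-1),(-1,1),(1,1),(1,-1))])
    im=cv2.resize(np.ascontiguousarray(d['frame'][:,:,::-1]),None,fx=6,fy=6,interpolation=cv2.INTER_NEAREST)
    cv2.polylines(im,[np.int32((proj(d,P)+.5)*6)],True,(0,255,0),1)
    e=np.array([[*(c+k*.12*D),.018] for k in(-1,1)]);cv2.polylines(im,[np.int32((proj(d,e)+.5)*6)],False,(255,0,0),1)
    cx,cy=281*6,176*6;cv2.imwrite(out,im[cy-290:cy+290,cx-200:cx+200])
E
python3 -c "
from ev import *
ev('pics/top4.npz',(282,175),(265,145,300,205),'pics/ov4.png')"
```

```text
(array([ 0.54466204, -0.02431134,  0.20389454]), np.float64(45.74509803921569), np.int64(592)) (np.float64(-7.951867575715922), np.float64(-10.220605477050292), np.float64(-1.5121721008769489))
(array([ 0.54455864, -0.02447901,  0.20221611]), np.float64(46.23137254901961), np.int64(592)) (np.float64(-8.090814890361811), np.float64(-10.360243500345547), np.float64(-1.6083392589552123))
```

View pics/ov4.png

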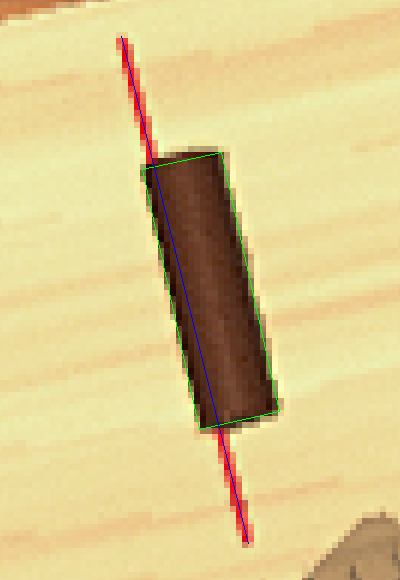

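```bash
cat >> ev.py <<'E'
def edges(fn,rows,x0,x1):
    d=dict(np.load(fn));f=d['frame'].astype(float).sum(2)
    out=[]
    for r in rows:
        row=f[r,x0:x1];hi=np.percentile(row,85);i=np.nonzero(row<250)[0];t=300
        a,b=i[0],i[-1]
        l=a-1+(row[a-1]-t)/(row[a-1]-row[a]) if row[a]<t else a
        h=b+(t-row[b])/(row[b+1]-row[b])
        out.append((x0+l,x0+h))
    o=np.array(out);rows=np.array(rows)
    res=[]
    for k in(0,1):
        c=np.polyfit(rows,o[:,k],1);u=np.polyval(c,[rows[0],rows[-1]])
        W=pix2w(d,[[u[0],rows[0]],[u[1],rows[-1]]],.036)[:,:2];res.append(W)
        v=W[0]-W[1];print('edge',k,'ang',np.degrees(np.arctan2(v[1],v[0])),'std',np.std(o[:,k]-np.polyval(c,rows)))
E
python3 -c "
from ev import *
edges('pics/top4.npz',range(153,192),262,300)
edges('pics/top0.npz',range(153,187),285,325)"
```

```text
edge 0 ang 10.115310595495677 std 0.9046511691995941
edge 1 ang 11.810122692148887 std 0.1526089410254397
edge 0 ang 11.777668040889013 std 0.08401860613731459
edge 1 ang 11.896202998765988 std 0.14228209965271343
```

```bash
python3 - <<'E'
from h import *
from workcell import bot,get_obs,vision,hand
a=.2065;p=np.array([.5446,-.0244]);n=lambda a:np.array([-np.sin(a),np.cos(a)])
s=p-n(a)*.0052;da=np.radians(1.4)
hand.move_gripper(.080)
bot.reach([*s,.09],quat(a))
z,f,f0=touch(bot,get_obs,*s,a,.069,.052,3.0,.0006);print(z,f,f0)
z-=.0003
e=s+n(a+da/2)*.0204;bot.servo_line([*e,z],quat(a+da),.03);o=get_obs();print(o['wrist_force'],o['ft_torque'],o['position'])
bot.servo_line([*e,.12],None,.12)
bot.reach([.40,-.33,.2],quat(a));print(get_obs()['time_s'])
for n_ in("top","side"):
    d=vision.read_camera(n_);np.savez(f"pics/{n_}5.npz",**d);cv2.imwrite(f"pics/{n_}5.png",d['frame'][:,:,::-1])
from ev import *
ev('pics/top5.npz',(279,176),(265,145,300,205),'pics/ov5.png')
edges('pics/top5.npz',range(158,189),262,300)
d=dict(np.load("pics/side5.npz"));im=cv2.resize(d['frame'][160:270,240:380,::-1],None,fx=5,fy=5,interpolation=cv2.INTER_CUBIC);cv2.imwrite("pics/s5.png",im)
E
```

```text
0.05939999999999995 [-1.69335736  0.39757321  6.62273488] [-0.11979831  0.06743555  0.65335189]
[-1.79505781  0.02605507  8.859788  ] [-0.08139667  0.35610118 -0.19410028] [ 0.54168355 -0.00951231  0.05981975]
25.75
(array([ 0.54142359, -0.0146004 ,  0.23740791]), np.float64(47.725490196078425), np.int64(596)) (np.float64(-8.888239679236959), np.float64(-0.026817432112698138), np.float64(0.40800266619469017))
(array([ 0.54144503, -0.01439279,  0.22874211]), np.float64(46.69803921568628), np.int64(596)) (np.float64(-8.819976865404456), np.float64(0.17041305659847847), np.float64(-0.08851096546105951))
edge 0 ang 13.088543215136385 std 0.11797815333333014
edge 1 ang 13.347549446213113 std 0.11880646648447753
```

View pics/ov5.png

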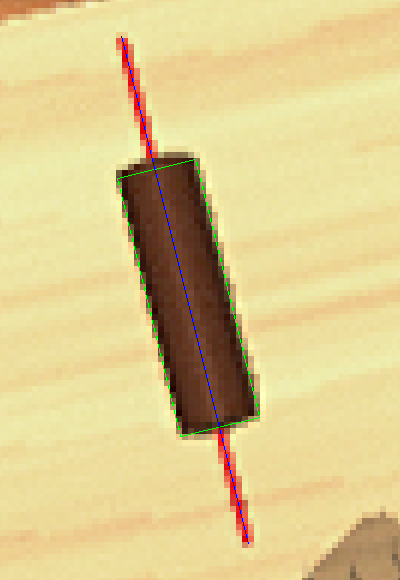

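View pics/s5.png

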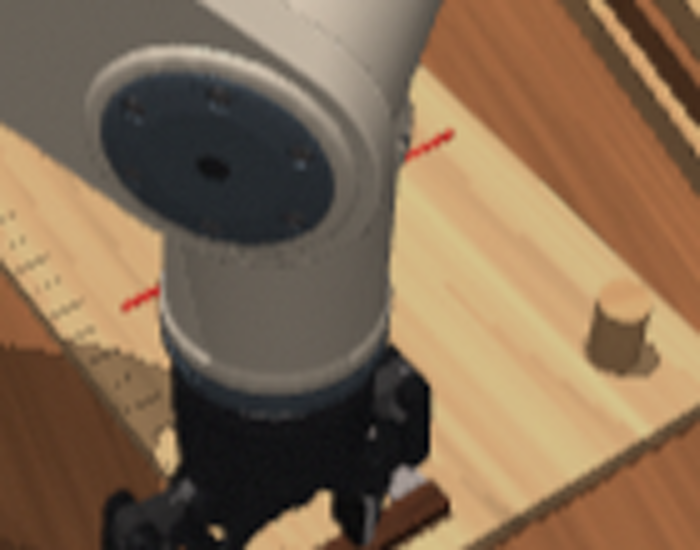

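```bash
python3 - <<'E'
from workcell import hand_in,get_obs
print(hand_in(),get_obs()['time_s'])
E
```

```text
the job is handed in; nothing more can be done
the job is handed in; nothing more can be done
```

The walnut dowel now lies along the red line, and I handed the job in at about 26 s of the 58 s allowed. I rolled it there in five short strokes of the open fingertips on its top, pressing with about 5–9 N. I turned the gripper slightly on the last stroke to straighten it.

- **Last check (top camera, arm clear):** the dowel's axis is about 0.1 mm from the line's centre. Two fits put it parallel within 0.4°, and its edges within about 0.2°.
- **Along the line:** the dowel's middle sits about 9 mm towards the robot from the line's middle. It started about 10 mm off, and rolling hardly changes that.
- **Rolling, not slipping:** after the first stroke the cream stripe had turned out of view. The dowel's travel matched half the fingertips' travel to within about 1 mm over the first four strokes. The last turn of about 1.4° will have scuffed its ends by roughly 1.5 mm.
- **Checks that failed or disagreed:**
  - The small gripper turns on strokes 2–4 did not straighten the dowel; only the wider-open last stroke did.
  - The first side-camera fit put the dowel about 3 mm farther from the line than the top camera. That fit took in the shadow, so I used the top camera.
  - The arm blocked the last side picture, so the final position rests on the top camera alone.

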